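# Load an adapter box into a paddle-latched shield enclosure

### The job

Load the grey lead adapter box into the shielded test enclosure: first lift the paddle latch, swing the lid fully open and let go of it; then stand the box up on the bench on its plain end, bushings up, and let go; then take it again and set it, bushings up, into the cradle inside until it stands on the cradle's floor. Finally shut the lid and press it down until the latch catches. Leave everything else on the bench where it is.

Things in the scene. Friction and masses are not known exactly. Their poses are not given: they have to be found in the camera images.
- enclosure: Shielded test enclosure: grey painted box 170 (x) x 180 (y) mm, fixed on the bench. Origin: middle of its lower back edge, under the hinge; x points out of its back, so it spans x = -170 to 0, y = -90 to 90 mm; z up. Rim 152 mm up, walls 6 mm; top of the shut lid 166 mm up. Behind the front wall, 121 to 145 mm up, a 38 mm wide striker bracket reaches back to x = -130 mm.
- lid (a joint): Lid angle, rad: 0 shut, 1.65 at the open stop, just past upright. Plate 174 mm from hinge to front edge, 186 mm wide, 14 mm thick, on a stiff hinge: it stays wherever it is left; about 6 N at the front edge move it. Held shut by a spring pawl until the paddle is lifted. To shut, press down 5 to 15 N near its front edge until the pawl snaps under its striker.
- lid_hinge (a point): Middle of the hinge line, at the back of the rim: 152 mm above the enclosure's origin. The line runs along the enclosure's y.
- lid_front (a point): Middle of the lid's front edge, on its top face; moves with the lid. When shut, 174 mm in front of the hinge point and 14 mm above it. x points to the hinge, z out of the top face.
- paddle (a joint): Paddle angle, rad, relative to the lid: 0 flat, 0.6 fully lifted. From about 0.4 rad on the hidden pawl is clear and the lid is free to swing. A spring returns the paddle; 3 to 8 N at the lip lift it, up to 16 N when it is clamped hard and has to turn between the fingers. Let go, it folds flat again.
- paddle_lip (a point): Middle of the paddle's rolled lip, the free end to lift: a steel bar 12 mm thick, 56 mm long along the enclosure's y, 14 mm above the lid and 10 mm behind its front edge when shut. A plate 54 mm wide, 5 mm thick joins it to the pivot, 52 mm behind it, 12 mm above the lid. Beside and before the lip all is free.
- adapter: Lead adapter box: plain grey die-cast case 62 mm wide (x), 118 mm long plus 14 mm of lead bushings at one end (y), 43 mm high (z from 4 to 47 mm); 0.3 to 0.55 kg. Its y axis points to the PLAIN end: the case runs from y = -52 (bushing end) to +66 mm (plain end), x = -31 to +31 mm. It starts lying flat, z up; its plain end points away from the robot.
- adapter_foot (a point): Centre of the adapter box's plain end face (62 x 43 mm), on which it is to stand; in the box's frame at (0, 66, 25.5) mm. Same axes as the box.
- cradle (a point): Centre of the cradle's floor in the enclosure, at (-89, 0, 14) mm in its frame; axes of the enclosure. A pocket of bent sheet, 70 mm along x, 51 mm along y, straight to 30 mm above the bench, then flared to 86 x 67 mm at 45 mm. The standing box's 62 mm width goes along x, its 43 mm height along y, either way round; beside the box (y) about 60 mm are free up to the side walls.
- solder_spool: Bystander: spool of solder, 60 mm across, 47 mm high. Origin: centre of its underside.
- flux_bottle: Bystander: small dropper bottle, 30 mm across, 103 mm high, at the right. Origin: centre of its underside.
- esd_brush: Bystander: flat brush, 172 mm long, 23 mm high, lying at the front. Origin: centre of its underside.
- kapton_tape: Bystander: roll of tape, 62 mm across, 12 mm high. Origin: centre of its underside.
- fan: Bystander: desk fan, 171 mm high, at the right. Origin: centre of its underside.
Mind the look-alikes: they are no part of the job. There is more than one size of the adapter; the job needs the larger.

How it is judged (in metres and radians):
On the way, in this order (a step that is already met when the one before it is completed fails the run):
1. the paddle is lifted while the lid is still down (value of joint paddle above 0.25 rad and value of joint lid below 0.6 rad), for 0.02 s.
2. the lid is swung fully open and let go (value of joint lid above 1.35 rad and contact force between the fingers and lid below 0.5 N and contact force between the fingers and paddle below 0.5 N), for 0.2 s.
3. the adapter box stands on the bench on its plain end, let go (angle between adapter's own y axis and vertical above 3 rad and height (world z) of adapter_foot below 0.009 m and contact force between the fingers and adapter below 0.2 N and linear speed of adapter below 0.02 m/s), for 0.2 s.
4. the adapter box stands in the cradle, let go (angle between adapter's own y axis and vertical above 3 rad and horizontal distance between adapter_foot and cradle below 0.012 m and z of adapter_foot in the frame of cradle below 0.005 m and contact force between the fingers and adapter below 0.2 N and value of joint lid above 0.5 rad), for 0.2 s.
At the end, for the whole second after the job is handed in: The lid is shut within 0.015 rad and the paddle lies flat within 0.12 rad, so the latch has caught; inside, the adapter box stands upright within 8 degrees on its plain end, that end within 12 mm of the cradle's centre and 5 mm of its floor, at rest (value of joint lid below 0.015 rad and value of joint paddle below 0.12 rad and angle between adapter's own y axis and vertical above 3 rad and horizontal distance between adapter_foot and cradle below 0.012 m and z of adapter_foot in the frame of cradle between -0.005 and 0.005 m and linear speed of adapter below 0.02 m/s); the robot touches nothing.
It fails at once if something else on the bench is pushed away (over 3 cm): spool, flux bottle, brush, tape or fan (distance of any of solder_spool, flux_bottle, esd_brush, kapton_tape, fan from where it was at the start of the episode above 0.03 m).
It also fails if it takes over 72 s, if anything falls off the work surface, if the arm or the gripper's body presses on something with over 40 N, if the wrist force passes 120 N, or if a joint passes its speed limit or range.

### The arm

A 6-joint arm with a two-finger parallel gripper is mounted at the origin on a cart in front of the work surface, level with it; the furniture and walls round the work are solid. World frame = base frame: x ahead of the robot, y to its left, z up, the work surface at z = 0. Lengths are in m, angles in degrees, forces in N, time in s.
With the tool pointing down it reaches from about 0.25 to 0.8 m from the base axis. Payload 3.9 kg.
Tool frame: the origin (TCP) lies on the centre line of the jaws, within the pads' length; the fingertips stand 17 mm ahead of it and the grasp point (between the pads) lies 2 mm behind it (robot.tip_extent is the distance from the TCP to the fingertips, in m); z points along the fingers, y is the line along which they close (so a half turn about z gives the same grasp; the last joint's range is limited). The gripper opens to 85 mm and grips with 20 to 120 N. Pads are 22 mm wide; open, the fingers measure 114 mm over their backs; the gripper's body (76 mm by 85 mm) begins 54 mm behind the grasp point. The pads swing forward as they close: fully open they stand 13 mm farther back than shut.
Start: joints at [71.505, 14.897, -7.913, 67.191, 0, 90], TCP at [0.167, 0.498, 0.248] pointing down, gripper open.
Joint ranges: [-159.42, 159.42], [-47.68, 98.78], [-73.54, 78.23], [-108.79, 121.32], [-90, 84.71], [-180, 180]. Speed limits (degrees/s): [147.25, 147.25, 180, 180, 180, 180].

### API

Orientations are given as a 3x3 rotation matrix whose columns are the frame's x, y, z axes.
In Python, from workcell import robot gives the robot as it stands.
- The arm moves only by the tool servo_tool, never from a script. Its argument "commands" is a list of rows, each a list of 5 numbers: the shift along the tool's x, y, z in m, then the turn about the tool's z in degrees, then the closure, from 0 (fully open) to 1 (shut). A call has 1 to 10 rows; each row shifts and turns the commanded pose from where the row before left it, along the tool's axes as they then stand; what a row does not reach is not made up. A row lasts 1/12 s, in which the tool goes at most 41.7 mm and 7.16 degrees, less where a joint would pass 70% of its speed; a pose out of reach is approached as far as the arm can. A call with a gripper value outside its range is refused whole. The fingers move at their own pace and stop on an object; the grip force is fixed at half the most. Time passes only in rows, so rows that do not move let the fingers close. It gives the time, the measured TCP pose, the force, the opening and the grip force at its end, in the units of the state.
- robot.sense(): the state, without advancing time (a new reading comes with each control period).
- robot.read_camera(name): name is "side" or "top"; returns (picture, depth): 420x560x3 uint8, red, green, blue; 420x560 float32, m along the optical axis (not along the pixel's ray), 0 where there is no reading.
- robot.get_calibration(name): a dict with "camera_matrix" (3x3 intrinsics, pixels), "rvec" (rotation vector, rad) and "tvec" (3), from world to camera coordinates, as OpenCV has them. Camera axes: x right, y down, z forward; pixel columns grow to the right and rows downward; lengths in m; the calibration is good to about 2 mm. A picture is of the moment at which its call begins. get_calibration takes no time and is no camera call.
- robot.sign_off(): hands the job in; it is judged then, once.
Trained networks look in the newest picture that a camera, given by its name, has taken for a name from the list of things; names that differ only in an ending like _2 or _b are one class to them, and where a whole thing is asked for, a point or a joint stands for the part that bears it (a point fixed in the world has none). Each returns a list of dicts, best first, with "conf" (0 to 1); they miss things now and then, are a little off and sometimes report something else, mostly with a low value. They report only what shows in the picture. A call takes as long as a camera call. They do not tell look-alikes from the thing itself.
- robot.spot_in(camera, name): "bbox" ([centre column, centre row, width, height] in pixels, round what is visible of it).
The state is a dict: "t": time; "q": joint angles; "joint_vel": joint speeds; "joint_torque": joint torques, N m; "tool_pos": TCP position; "tcp_rot": TCP orientation; "ft_force": force on the tool from outside, world axes, zero at the start; "moment": the same for the moment, N m; "finger_gap": opening from 0.0 (shut) to 1.0 (fully open); "gripper_force": force on a finger pad.
Only numpy, scipy, OpenCV 4.12 (cv2) and the standard library are available. Lean on these libraries where they do the work, as an engineer would, in place of code of your own. Each camera call takes 0.05 s, during which the arm holds its last target. There are 200 camera calls.

## Working session

There is one attempt and no reset: what is moved stays moved. The work goes in short steps, Python scripts to look and compute and a tool call to move; the robot and the scene stay as the last step left them, time stands still between calls to the robot, and variables do not carry over. Pictures are saved under pics/ and viewed, at most 10 in all, crops included, and the job is handed in when it is done.

Besides the shell and the picture viewer there is one more tool, called after "Request:" by a JSON object that holds its "api" and its "payload", one argument or row to a line. servo_tool: Moves the arm, as the interface text tells. Its arguments: {"type":"object","properties":{"commands":{"type":"array","items":{"type":"array","items":{"type":"number"}}}},"required":["commands"]}

```bash
mkdir -p pics; ls; cat > h.py <<'E'
import numpy as np, cv2
from workcell import robot
def cam(n):
    c=robot.get_calibration(n); R=cv2.Rodrigues(np.array(c["rvec"],float))[0]; return np.array(c["camera_matrix"]),R,np.array(c["tvec"],float).ravel()
def cloud(n,d):
    K,R,t=cam(n); v,u=np.mgrid[:d.shape[0],:d.shape[1]]
    P=np.stack([(u-K[0,2])/K[0,0]*d,(v-K[1,2])/K[1,1]*d,d],-1)
    W=(P-t)@R; W[d==0]=np.nan; return W
def save(n,f):
    p,d=robot.read_camera(n); cv2.imwrite('pics/'+f,p[:,:,::-1]); np.save('pics/'+f[:-4]+'.npy',cloud(n,d)); return p,cloud(n,d)
E
python3 - <<'E'
from h import *
for n in("side","top"):
    p,W=save(n,n+"0.png"); K,R,t=cam(n); print(n,(-R.T@t).round(3),R[2].round(2))
    for o in["enclosure","adapter","paddle_lip","lid_front","solder_spool","flux_bottle","esd_brush","kapton_tape","fan"]:
        for r in robot.spot_in(n,o)[:3]:
            b=r["bbox"];print(o,round(r["conf"],2),np.round(b),W[int(b[1]),int(b[0])].round(3))
print(robot.sense())
a=np.hstack([cv2.imread('pics/side0.png'),cv2.imread('pics/top0.png')]);
E
```

```text
pics
side [-0.049 -0.866  0.92 ] [ 0.41  0.69 -0.6 ]
enclosure 0.87 [314. 257.  90. 100.] [ 0.452 -0.233  0.165]
adapter 0.8 [173. 193.  29.  22.] [0.281 0.412 0.035]
adapter 0.74 [276. 206.  35.  26.] [0.565 0.147 0.039]
paddle_lip 0.58 [297. 240.  25.  22.] [ 0.435 -0.177  0.185]
paddle_lip 0.2 [314. 258.  92.  94.] [ 0.449 -0.238  0.167]
lid_front 0.95 [312. 238.  89.  63.] [ 0.473 -0.188  0.184]
lid_front 0.19 [223. 224.  50.  14.] [0.375 0.189 0.005]
solder_spool 0.64 [229. 240.  24.  21.] [0.34  0.06  0.049]
solder_spool 0.29 [275. 205.  39.  21.] [0.563 0.151 0.045]
flux_bottle 0.58 [339. 320.  16.  23.] [ 0.448 -0.36   0.053]
esd_brush 0.59 [223. 225.  50.  12.] [0.375 0.189 0.005]
kapton_tape 0.65 [194. 215.  16.  14.] [0.313 0.288 0.001]
kapton_tape 0.33 [301. 238.  26.  18.] [ 0.45  -0.169  0.183]
fan 0.83 [400. 285.  51.  48.] [ 0.605 -0.394  0.125]
top [0.393 0.04  1.591] [ 0.05 -0.01 -1.  ]
enclosure 0.78 [351. 202.  67.  66.] [ 0.503 -0.163  0.162]
adapter 0.87 [151. 267.  25.  33.] [0.29  0.443 0.034]
adapter 0.61 [240. 177.  31.  40.] [0.584 0.174 0.047]
paddle_lip 0
[... 860 characters left out ...]
-1.00343589e-03,  9.00004384e+01]), 'joint_vel': array([-0.04028294,  0.06321715,  0.06273293,  0.15891648,  0.01045169,
        0.04719733]), 'joint_torque': array([ 6.85341947e-04, -4.05625856e+01,  2.54238349e+01,  1.04712333e-03,
       -1.10423941e-04, -9.22687718e-06]), 'tool_pos': array([0.16652999, 0.49786273, 0.24829157]), 'tcp_rot': array([[-9.48354553e-01,  3.17212298e-01,  8.17652855e-06],
       [ 3.17212297e-01,  9.48354553e-01, -3.07655647e-05],
       [-1.75134635e-05, -2.65829679e-05, -9.99999999e-01]]), 'ft_force': array([ 0.27471559, -0.70412654,  0.01589473]), 'moment': array([-0.02344172, -0.00765609, -0.01351109]), 'gripper_force': 0.0, 'finger_gap': 0.9980107454006288}
```

```bash
python3 - <<'E'
from h import *
p=cv2.imread('pics/top0.png')[130:300,110:460]; cv2.imwrite('pics/a.png',cv2.resize(p,None,fx=2.28,fy=2.28,interpolation=cv2.INTER_CUBIC))
W=np.load('pics/top0.npy'); print(cam('top')[0])
def rect(m,name):
    P=W[m][:,:2]; (c,s,a)=cv2.minAreaRect((P*1000).astype(np.float32)); print(name,np.round(c),np.round(s),round(a,1),m.sum(),np.nanmedian(W[m][:,2]).round(4)); print(cv2.boxPoints((c,s,a)).round())
def reg(u0,u1,v0,v1):
    m=np.zeros(W.shape[:2],bool); m[v0:v1,u0:u1]=1; return m
Z=W[...,2]
rect(reg(215,265,150,200)&(Z>.025),'big'); rect(reg(130,170,240,290)&(Z>.022),'small'); 
rect(reg(310,395,160,245)&(Z>.155)&(Z<.175),'lid'); rect(reg(310,395,160,245)&(Z>.177),'paddle');
rect(reg(210,390,140,400)&(Z>.155)&(Z<.3),'lid')
E
```

```text
[[490.59877693   0.         283.13413488]
 [  0.         490.59877693 215.48029135]
 [  0.           0.           1.        ]]
big [581. 177.] [ 63. 128.] 74.7 745 0.0434
[[511. 164.]
 [635. 130.]
 [652. 191.]
 [528. 225.]]
small [309. 440.] [133. 121.] 1.6 515 0.034
[[241. 498.]
 [244. 377.]
 [377. 381.]
 [373. 502.]]
lid [ 503. -160.] [182. 187.] 8.7 3354 0.1666
[[ 398.  -81.]
 [ 427. -266.]
 [ 607. -239.]
 [ 579.  -54.]]
paddle [ 454. -184.] [ 70. 106.] 8.9 440 0.1837
[[ 411. -137.]
 [ 427. -241.]
 [ 496. -231.]
 [ 480. -126.]]
lid [ 310. -115.] [233. 796.] 76.7 6462 0.1714
[[-104. -137.]
 [ 671. -320.]
 [ 725.  -93.]
 [ -50.   90.]]
```

View pics/a.png

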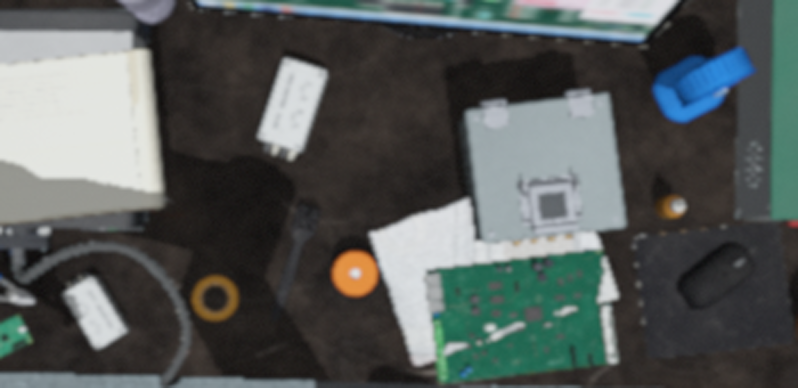

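View pics/side0.png

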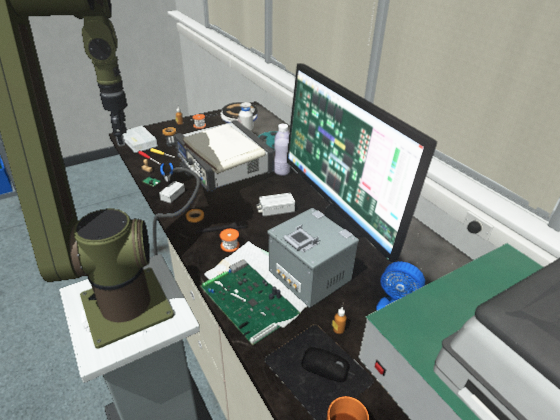

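```bash
python3 - <<'E'
from h import *
p=cv2.imread('pics/side0.png')[195:305,240:390]; a=cv2.resize(p,None,fx=5,fy=5,interpolation=cv2.INTER_CUBIC); cv2.imwrite('pics/b.png',a)
W=np.load('pics/top0.npy');Z=W[...,2]
for n,(u0,u1,v0,v1),z0,z1 in[('lid',(305,400,155,250),.156,.2),('big',(215,265,150,200),.03,.06)]:
    m=np.zeros(Z.shape,np.uint8); m[v0:v1,u0:u1]=((Z>z0)&(Z<z1))[v0:v1,u0:u1]
    m=cv2.morphologyEx(m,cv2.MORPH_OPEN,np.ones((5,5)))
    c=W[m>0]; zt=np.median(c[:,2]); 
    K,R,t=cam('top'); 
    # project pixels on plane z=zt
    v,u=np.nonzero(m); ray=np.stack([(u-K[0,2])/K[0,0],(v-K[1,2])/K[1,1],1+0*u],1)@R; o=-R.T@t
    P=o+ray*((zt-o[2])/ray[:,2])[:,None]
    (cc,s,an)=cv2.minAreaRect((P[:,:2]*1000).astype(np.float32)); mu=P.mean(0)*1000
    print(n,zt,mu.round(1),cc,s,an,'area',len(u)*((o[2]-zt)/K[0,0]*1000)**2)
    ev,V=np.linalg.eigh(np.cov(P[:,:2].T)); print(np.sqrt(ev*12)*1000,np.degrees(np.arctan2(V[1],V[0])))
# monitor nearest
m=(Z>.2)&(W[...,0]>.5); print('near-high',np.nanmin(W[...,0][m&(np.abs(W[...,1]+.1)<.25)]), np.nanmax(Z[m]))
L=W[200:245,325:380]; 
S=np.load('pics/side0.npy'); s=S[225:255,280:315]; q=s.reshape(-1,3); q=q[(q[:,2]>.178)&(q[:,2]<.21)]; print(q[:,2].max(), q.mean(0))
E
```

```text
lid 0.16713896540283735 [ 498.2 -159.6  167.1] (501.4299011230469, -158.80380249023438) (179.83987426757812, 185.94747924804688) 8.685096740722656 area 31718.072210034057
[173.86096661 185.11205509] [-164.53398906  105.46601094]
big 0.04350301069585816 [585.8 175.9  43.5] (586.058349609375, 176.18748474121094) (63.2505989074707, 117.71078491210938) 73.39801788330078 area 7224.338450756313
[ 62.2203577  117.28163915] [-106.11797355  163.88202645]
near-high 0.6791251041960052 0.4724006484248558
0.1898679943053233 [ 0.44633381 -0.16954864  0.183806  ]
```

View pics/b.png

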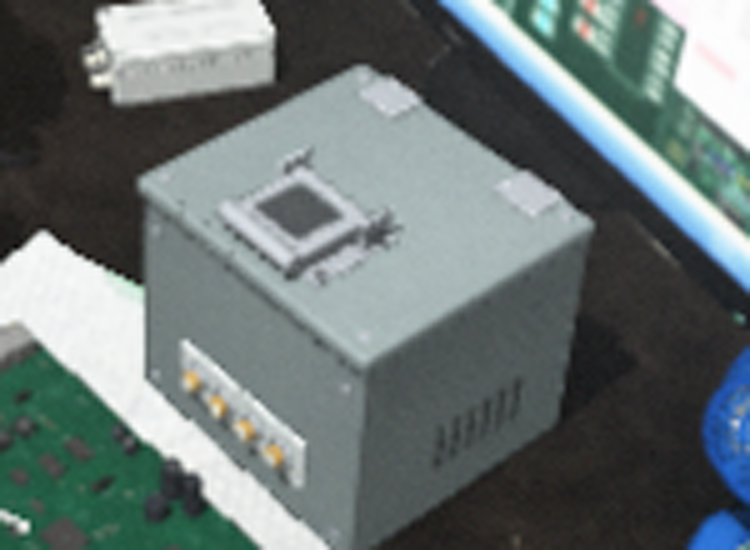

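Request:
{"api": "servo_tool", "payload": {
  "commands": [
    [-0.0228, -0.0276, 0, 0, 0],
    [-0.0228, -0.0276, 0, 0, 0],
    [-0.0228, -0.0276, 0, 0, 0],
    [-0.0228, -0.0276, 0, 0, 0],
    [-0.0228, -0.0276, 0, 0, 0],
    [-0.0228, -0.0276, 0, 0, 0],
    [-0.0228, -0.0276, 0, 0, 0],
    [-0.0228, -0.0276, 0, 0, 0],
    [-0.0228, -0.0276, 0, 0, 0],
    [-0.0228, -0.0276, 0, 0, 0]
  ]
}}

```text
t: 1.83
tool_pos: [0.2954, 0.1623, 0.2486]
tcp_rot: [[-0.949, 0.316, 0.001], [0.316, 0.949, 0.0], [-0.001, 0.001, -1.0]]
ft_force: [0.8, 0.5, -0.2]
finger_gap: 1.003
gripper_force: 0.0
```

Request:
{"api": "servo_tool", "payload": {
  "commands": [
    [-0.0228, -0.0276, 0, -2.72, 0],
    [-0.0228, -0.0276, 0, 0, 0],
    [-0.0228, -0.0276, 0, 0, 0],
    [-0.0228, -0.0276, 0, 0, 0],
    [-0.0228, -0.0276, 0, 0, 0],
    [-0.0228, -0.0276, 0, 0, 0],
    [-0.0228, -0.0276, 0, 0, 0],
    [-0.0228, -0.0276, 0, 0, 0],
    [-0.0228, -0.0276, 0, 0, 0],
    [-0.0228, -0.0276, 0, 0, 0]
  ]
}}

```text
t: 2.67
tool_pos: [0.4384, -0.1664, 0.2484]
tcp_rot: [[-0.962, 0.273, 0.001], [0.273, 0.962, -0.0], [-0.001, 0.0, -1.0]]
ft_force: [0.9, 0.3, -0.5]
finger_gap: 1.004
gripper_force: 0.0
```

Request:
{"api": "servo_tool", "payload": {
  "commands": [
    [0.0135, -0.0087, 0, 0, 0],
    [0, 0, 0.012, -6.125, 0],
    [0, 0, 0.012, -6.125, 0],
    [0, 0, 0.012, -6.125, 0],
    [0, 0, 0.012, -6.125, 0],
    [0, 0, 0.01, 0, 0],
    [0, 0, 0.002, 0, 0]
  ]
}}

```text
t: 3.25
tool_pos: [0.4215, -0.1687, 0.1867]
tcp_rot: [[-0.988, -0.151, -0.003], [-0.151, 0.988, 0.001], [0.003, 0.002, -1.0]]
ft_force: [0.3, 0.4, -0.5]
finger_gap: 1.001
gripper_force: 0.0
```

Request:
{"api": "servo_tool", "payload": {
  "commands": [
    [0, 0, 0.002, 0, 0],
    [0, 0, 0, 0, 0.5],
    [0, 0, 0, 0, 0.6],
    [0, 0, 0, 0, 0.7],
    [0, 0, 0, 0, 1],
    [0, 0, 0, 0, 1],
    [0, 0, 0, 0, 1]
  ]
}}

```text
t: 3.83
tool_pos: [0.4232, -0.171, 0.188]
tcp_rot: [[-0.988, -0.152, 0.002], [-0.152, 0.988, -0.005], [-0.001, -0.005, -1.0]]
ft_force: [-3.1, -3.1, 4.9]
finger_gap: 0.631
gripper_force: 61.8
```

```bash
python3 - <<'E'
from h import *
save('top','t1.png'); p,W=save('side','s1.png'); cv2.imwrite('pics/c.png',cv2.resize(cv2.imread('pics/s1.png')[170:290,240:400],None,fx=5,fy=5,interpolation=cv2.INTER_CUBIC))
s=robot.sense(); print(s['tool_pos'],s['ft_force'],s['finger_gap'],s['gripper_force'],s['t'])
E
```

```text
[ 0.42316342 -0.17095036  0.18801332] [-2.86422928 -3.72231363  5.85844232] 0.6329275294402138 61.78524971008301 3.9333
```

View pics/c.png

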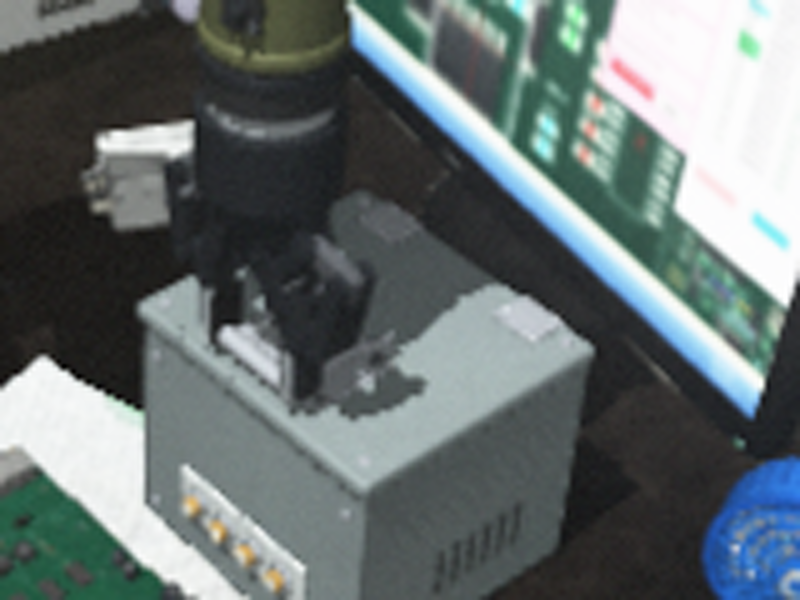

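Request:
{"api": "servo_tool", "payload": {
  "commands": [
    [-0.0005, 0, -0.004, 0, 1],
    [-0.0005, 0, -0.004, 0, 1],
    [-0.001, 0, -0.0038, 0, 1],
    [-0.001, 0, -0.0038, 0, 1],
    [-0.0015, 0, -0.0036, 0, 1],
    [-0.0015, 0, -0.0036, 0, 1],
    [-0.0027, 0, -0.0045, 0, 1]
  ]
}}

```text
t: 4.52
tool_pos: [0.4304, -0.1697, 0.2119]
tcp_rot: [[-0.989, -0.15, -0.004], [-0.15, 0.989, -0.004], [0.004, -0.004, -1.0]]
ft_force: [1.4, -10.3, -14.3]
finger_gap: 0.625
gripper_force: 65.5
```

```bash
python3 - <<'E'
from h import *
for f in('top0','side0'):
    W=np.load(f'pics/{f}.npy').reshape(-1,3); 
    for y in(-.3,-.25,-.2,-.15,-.1,-.05,0):
        for z in (.22,.28,.34,.4):
            q=W[(abs(W[:,1]-y)<.025)&(abs(W[:,2]-z)<.03)&(W[:,0]>.58)]
            if len(q)>3: print(f,y,z,len(q),np.percentile(q[:,0],[0,10,50]).round(3))
E
```

```text
top0 -0.3 0.22 536 [0.679 0.685 0.949]
top0 -0.3 0.28 220 [0.684 0.687 0.982]
top0 -0.3 0.34 306 [0.688 0.692 0.984]
top0 -0.3 0.4 292 [0.693 0.696 0.983]
top0 -0.25 0.22 573 [0.682 0.686 0.947]
top0 -0.25 0.28 290 [0.687 0.689 0.981]
top0 -0.25 0.34 356 [0.691 0.694 0.983]
top0 -0.25 0.4 342 [0.696 0.699 0.982]
top0 -0.2 0.22 580 [0.684 0.689 0.946]
top0 -0.2 0.28 282 [0.688 0.692 0.98 ]
top0 -0.2 0.34 353 [0.692 0.697 0.983]
top0 -0.2 0.4 340 [0.698 0.702 0.706]
top0 -0.15 0.22 578 [0.688 0.691 0.945]
top0 -0.15 0.28 284 [0.692 0.695 0.981]
top0 -0.15 0.34 353 [0.697 0.699 0.982]
top0 -0.15 0.4 330 [0.701 0.704 0.708]
top0 -0.1 0.22 576 [0.69  0.695 0.946]
top0 -0.1 0.28 279 [0.694 0.698 0.98 ]
top0 -0.1 0.34 347 [0.7   0.702 0.983]
top0 -0.1 0.4 324 [0.705 0.707 0.711]
top0 -0.05 0.22 606 [0.694 0.697 0.944]
top0 -0.05 0.28 275 [0.698 0.7   0.98 ]
top0 -0.05 0.34 362 [0.702 0.705 0.982]
top0 -0.05 0.4 303 [0.707 0.709 0.713]
top0 0 0.22 690 [0.695 0.7   0.937]
top0 0 0.28 262 [0.7   0.703 0.709]
top0 0 0.34 354 [0.705 0.708 0.98 ]
top0 0 0.4 308 [0.71  0.712 0.716]
side0 -0.3 0.22
[... 397 characters left out ...]
 0.34 596 [0.692 0.696 0.841]
side0 -0.2 0.4 648 [0.697 0.701 0.98 ]
side0 -0.15 0.22 447 [0.686 0.689 0.697]
side0 -0.15 0.28 472 [0.691 0.694 0.7  ]
side0 -0.15 0.34 540 [0.695 0.699 0.98 ]
side0 -0.15 0.4 580 [0.7   0.703 0.711]
side0 -0.1 0.22 235 [0.687 0.691 0.694]
side0 -0.1 0.28 259 [0.692 0.696 0.699]
side0 -0.1 0.34 488 [0.696 0.702 0.979]
side0 -0.1 0.4 541 [0.703 0.706 0.98 ]
side0 -0.05 0.22 195 [0.691 0.694 0.697]
side0 -0.05 0.28 206 [0.696 0.699 0.702]
side0 -0.05 0.34 452 [0.701 0.704 0.844]
side0 -0.05 0.4 502 [0.705 0.709 0.979]
side0 0 0.22 170 [0.693 0.697 0.699]
side0 0 0.28 190 [0.7   0.701 0.704]
side0 0 0.34 407 [0.704 0.707 0.976]
side0 0 0.4 460 [0.708 0.712 0.979]
```

Request:
{"api": "servo_tool", "payload": {
  "commands": [
    [-0.0064, 0, -0.0161, 0, 1],
    [-0.008, 0, -0.0153, 0, 1],
    [-0.0096, 0, -0.0144, 0, 1],
    [-0.011, 0, -0.0133, 0, 1],
    [-0.0123, 0, -0.0121, 0, 1]
  ]
}}

```text
t: 4.93
tool_pos: [0.4756, -0.1629, 0.2847]
tcp_rot: [[-0.989, -0.15, -0.006], [-0.149, 0.989, -0.006], [0.007, -0.004, -1.0]]
ft_force: [-2.3, -5.9, -8.7]
finger_gap: 0.617
gripper_force: 64.3
```

Request:
{"api": "servo_tool", "payload": {
  "commands": [
    [-0.0135, 0, -0.0107, 0, 1],
    [-0.0146, 0, -0.0093, 0, 1],
    [-0.0155, 0, -0.0077, 0, 1],
    [-0.0162, 0, -0.006, 0, 1],
    [-0.0167, 0, -0.0043, 0, 1],
    [-0.0171, 0, -0.0025, 0, 1],
    [-0.0173, 0, -0.0007, 0, 1],
    [-0.0172, 0, 0.0011, 0, 1],
    [-0.017, 0, 0.0029, 0, 1],
    [0, 0, 0, 0, 1]
  ]
}}

```text
t: 5.77
tool_pos: [0.6253, -0.1397, 0.3236]
tcp_rot: [[-0.988, -0.153, 0.006], [-0.153, 0.988, -0.003], [-0.006, -0.004, -1.0]]
ft_force: [3.9, -4.4, 4.1]
finger_gap: 0.583
gripper_force: 61.3
```

Request:
{"api": "servo_tool", "payload": {
  "commands": [
    [0, 0, 0, 0, 0.3],
    [0, 0, 0, 0, 0],
    [0, 0, 0, 0, 0],
    [0, 0, -0.01, 0, 0],
    [0, 0, -0.02, 0, 0],
    [0, 0, -0.03, 0, 0],
    [0, 0, -0.03, 0, 0]
  ]
}}

```text
t: 6.35
tool_pos: [0.6201, -0.138, 0.4124]
tcp_rot: [[-0.988, -0.152, -0.003], [-0.152, 0.988, 0.001], [0.003, 0.002, -1.0]]
ft_force: [0.9, -0.1, 0.5]
finger_gap: 1.001
gripper_force: 0.0
```

```bash
python3 - <<'E'
from h import *
save('top','t2.png'); p,W=save('side','s2.png'); cv2.imwrite('pics/d.png',cv2.resize(cv2.imread('pics/s2.png')[130:330,200:460],None,fx=3,fy=3,interpolation=cv2.INTER_CUBIC))
# lid plane points: in enclosure frame
h=np.array([.585,-.1464,.152]);ex=np.array([.9885,.151,0]);ey=np.array([-.151,.9885,0])
q=(W-h).reshape(-1,3);x=q@ex;y=q@ey;z=q[:,2]
for y0 in(-.08,-.06,.06,.08):
  m=(abs(y-y0)<.01)&(abs(x)<.06)&(z>.03)&(z<.19); print(y0,m.sum(),[ (round(np.median(x[m&(abs(z-k)<.015)]),3)) for k in(.05,.1,.15)], z[m].max())
E
```

```text
-0.08 320 [np.float64(-0.002), np.float64(-0.002), np.float64(-0.002)] 0.17676802302075248
-0.06 293 [np.float64(-0.003), np.float64(-0.003), np.float64(-0.003)] 0.17584416363313052
0.06 236 [np.float64(-0.003), np.float64(-0.003), np.float64(-0.003)] 0.17654034556034373
0.08 212 [np.float64(-0.001), np.float64(-0.002), np.float64(-0.002)] 0.17698264464034993
```

View pics/d.png

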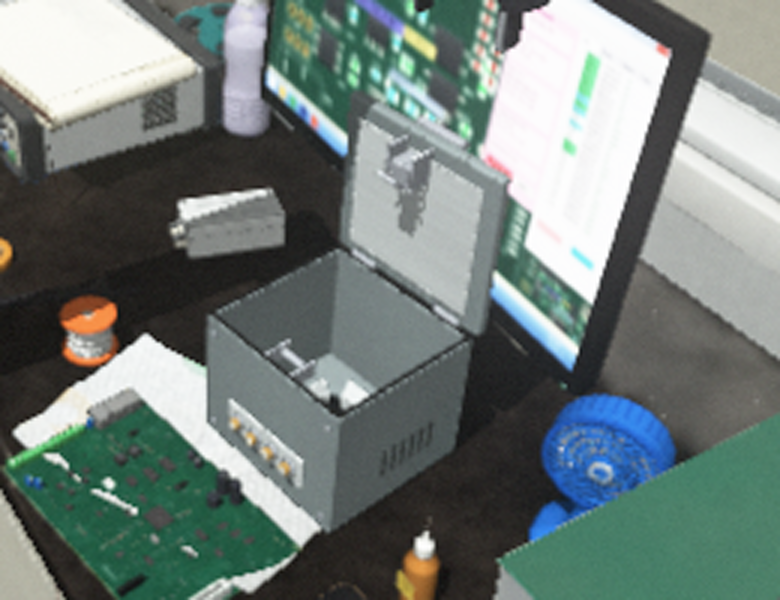

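Request:
{"api": "servo_tool", "payload": {
  "commands": [
    [0.0026, 0.0334, 0, 0, 0],
    [0.0026, 0.0334, 0, 0, 0],
    [0.0026, 0.0334, 0, 0, 0],
    [0.0026, 0.0334, 0, 0, 0],
    [0.0026, 0.0334, 0, 0, 0],
    [0.0026, 0.0334, 0, 0, 0],
    [0.0026, 0.0334, 0, 0, 0],
    [0.0026, 0.0334, 0, 0, 0],
    [0.0026, 0.0334, 0, 0, 0],
    [0.0026, 0.0334, 0, 0, 0]
  ]
}}

```text
t: 7.28
tool_pos: [0.5436, 0.189, 0.4115]
tcp_rot: [[-0.988, -0.152, -0.001], [-0.152, 0.988, 0.0], [0.001, 0.0, -1.0]]
ft_force: [-0.3, -0.3, -0.5]
finger_gap: 1.0
gripper_force: 0.0
```

Request:
{"api": "servo_tool", "payload": {
  "commands": [
    [0, 0, 0.036, 6.2, 0],
    [0, 0, 0.036, 6.2, 0],
    [0, 0, 0.036, 6.2, 0],
    [0, 0, 0.036, 6.2, 0],
    [0, 0, 0.034, 0, 0],
    [0, 0, 0.034, 0, 0],
    [0, 0, 0.034, 0, 0],
    [0, 0, 0.034, 0, 0],
    [0, 0, 0.03, 0, 0],
    [0, 0, 0, 0, 0]
  ]
}}

```text
t: 8.12
tool_pos: [0.5391, 0.1857, 0.0955]
tcp_rot: [[-0.961, 0.277, -0.013], [0.277, 0.961, -0.004], [0.011, -0.007, -1.0]]
ft_force: [-1.3, -0.4, -0.1]
finger_gap: 1.004
gripper_force: 0.0
```

```bash
python3 - <<'E'
from h import *
for n in('top0','side0','side2'):
    if n=='side2': W=np.load('pics/s2.npy')
    else: W=np.load(f'pics/{n}.npy')
    q=W.reshape(-1,3); m=(abs(q[:,0]-.586)<.045)&(abs(q[:,1]-.176)<.025)&(q[:,2]>.02)&(q[:,2]<.07); z=q[m][:,2]; print(n,len(z),np.percentile(z,[10,50,75,90]).round(4))
    m=(abs(q[:,0]-.5)<.03)&(abs(q[:,1]-.1)<.03)&(q[:,2]<.02); print(np.median(q[m][:,2]))
print(robot.sense()['tool_pos'])
E
```

```text
top0 436 [0.0388 0.0438 0.0465 0.0482]
0.0010051109969041127
side0 235 [0.035  0.0439 0.0455 0.0467]
0.0009938946243939041
side2 242 [0.0367 0.044  0.0454 0.0469]
0.001232419677149869
[0.53906149 0.18571126 0.09551329]
```

Request:
{"api": "servo_tool", "payload": {
  "commands": [
    [0, 0, 0.02, 0, 0],
    [0, 0, 0.02, 0, 0],
    [0, 0, 0.02, 0, 0],
    [0, 0, 0.011, 0, 0],
    [0, 0, 0, 0, 0],
    [0, 0, 0, 0, 0.5],
    [0, 0, 0, 0, 1],
    [0, 0, 0, 0, 1],
    [0, 0, 0, 0, 1]
  ]
}}

```text
t: 8.87
tool_pos: [0.5464, 0.1883, 0.033]
tcp_rot: [[-0.961, 0.277, 0.003], [0.277, 0.961, 0.002], [-0.003, 0.002, -1.0]]
ft_force: [-0.2, 1.1, 6.6]
finger_gap: 0.717
gripper_force: 67.5
```

Request:
{"api": "servo_tool", "payload": {
  "commands": [
    [0, 0, 0, 0, 0],
    [0, 0, 0, 0, 0],
    [0, 0, 0, 0, 0]
  ]
}}

```text
t: 9.12
tool_pos: [0.5452, 0.1875, 0.0312]
tcp_rot: [[-0.961, 0.277, 0.0], [0.277, 0.961, -0.0], [-0.0, 0.0, -1.0]]
ft_force: [-1.3, 0.0, -0.7]
finger_gap: 1.001
gripper_force: 0.0
```

Request:
{"api": "servo_tool", "payload": {
  "commands": [
    [0, 0, 0.004, 0, 0],
    [0, 0, 0.004, 0, 0],
    [0, 0, 0, 0, 0.3],
    [0, 0, 0, 0, 1],
    [0, 0, 0, 0, 1],
    [0, 0, 0, 0, 1],
    [0, 0, 0, 0, 1]
  ]
}}

```text
t: 9.7
tool_pos: [0.5449, 0.1877, 0.0228]
tcp_rot: [[-0.961, 0.277, -0.0], [0.277, 0.961, 0.0], [0.001, 0.0, -1.0]]
ft_force: [-0.4, 0.3, -2.2]
finger_gap: 0.717
gripper_force: 66.7
```

Request:
{"api": "servo_tool", "payload": {
  "commands": [
    [-0.003, 0, -0.01, 0, 1],
    [-0.004, 0, -0.01, 0, 1],
    [-0.005, 0, -0.0095, 0, 1],
    [-0.006, 0, -0.0095, 0, 1],
    [-0.0075, 0, -0.009, 0, 1],
    [0, 0, 0, 0, 1],
    [0, 0, 0, 0, 1]
  ]
}}

```text
t: 10.28
tool_pos: [0.5695, 0.1803, 0.0706]
tcp_rot: [[-0.961, 0.277, -0.0], [0.277, 0.961, -0.0], [0.0, -0.0, -1.0]]
ft_force: [0.3, 0.6, -4.3]
finger_gap: 0.717
gripper_force: 66.9
```

```bash
cat > box.py <<'E'
from h import *
def chk(f,o=None):
    p,W=save('side',f+'.png'); s=robot.sense(); T=s['tool_pos'] if o is None else np.array(o); print(T.round(4),s['ft_force'].round(1),s['moment'].round(2),round(s['t'],2))
    R=s['tcp_rot']; d=np.array([.961,-.277,0]); l=np.array([.277,.961,0])
    q=(W-T).reshape(-1,3); x=q@d;y=q@l;z=q[:,2]+T[2]
    # near side face (toward the camera: -y) lower outline
    m=(x>-.05)&(x<.16)&(abs(y)<.05)&(z>.008)&(z<.17)
    H,_,_=np.histogram2d(z[m],x[m],bins=[np.arange(0.0,.18,.01),np.arange(-.05,.17,.01)])
    for r in H[::-1]: print(''.join('%3d'%v if v else '  .' for v in r))
E
python3 -c "
from box import *; chk('s3')"
```

```text
[0.5685 0.1802 0.07  ] [-0.3  0.  -3.5] [ 0.06  0.23 -0.02] 10.33
  .  .  . 10 12 12  1  .  .  .  .  .  .  .  .  .  .  3 22 11  .  .
  .  .  . 15  8  .  5  .  .  .  .  .  .  .  .  .  .  4 22  8  .  .
  .  .  . 13  4  .  2  .  .  .  .  .  .  .  .  .  .  5 19  9  .  .
  .  .  . 13  3  .  .  .  .  .  .  .  .  .  .  .  . 10 12 12  .  .
  .  .  .  9  2  .  .  .  .  .  .  .  .  .  .  .  . 11 19  8  .  .
  .  .  .  5  3  3  .  .  .  .  .  .  .  .  .  .  . 12 18  5  .  .
  .  .  .  5  1  .  .  .  .  .  .  .  .  .  .  .  1 16 19  3  .  .
  .  .  . 13 17  5  .  9 18 26 24 20 20 29 24  4  .  5 12  1  .  .
  .  .  . 16 16  5  5  3 10  9 12 14 12  9  9  4  .  .  .  .  .  .
  .  .  1 13  4  6  4  7  6  7  4  8  6  8  8  .  .  .  .  .  .  .
  .  . 16 19  6  3  4  9  5  6  6  6  6  4  6  2  .  .  .  .  .  .
  .  .  .  5  4  3  4  6  7  6  5  5  7  6  5  2  .  .  .  .  .  .
  .  .  .  .  .  1  .  1  .  1  .  1  1  1  .  .  .  .  .  .  .  .
  .  .  .  .  .  .  .  .  .  .  .  .  .  .  .  .  .  .  .  .  .  .
  .  .  .  .  .  .  .  .  .  .  .  .  .  .  .  .  .  .  .  .  .  .
  .  .  .  .  .  .  .  .  .  .  .  .  .  .  .  .  .  .  .  .  .  .
  .  .  .  .  .  .  .  .  .  .  .  .  .  .  .  .  .  .  .  .  .  .
```

Request:
{"api": "servo_tool", "payload": {
  "commands": [
    [0, 0, 0.012, 0, 1],
    [0, 0, 0.012, 0, 1],
    [0, 0, 0.011, 0, 1],
    [0, 0, 0, 0, 0.4],
    [0, 0, 0, 0, 0.35],
    [0, 0, 0, 0, 0.35]
  ]
}}

```text
t: 10.83
tool_pos: [0.5693, 0.1805, 0.0358]
tcp_rot: [[-0.961, 0.277, -0.001], [0.277, 0.961, -0.0], [0.001, -0.0, -1.0]]
ft_force: [0.7, -0.1, -3.1]
finger_gap: 0.717
gripper_force: 66.5
```

Request:
{"api": "servo_tool", "payload": {
  "commands": [
    [0, 0, 0, 0, 0.32],
    [0, 0, 0, 0, 0.3],
    [0, 0, 0, 0, 0.3]
  ]
}}

```text
t: 11.08
tool_pos: [0.5701, 0.1807, 0.0367]
tcp_rot: [[-0.961, 0.277, 0.001], [0.277, 0.961, 0.0], [-0.001, 0.001, -1.0]]
ft_force: [-0.1, 0.1, -4.8]
finger_gap: 0.712
gripper_force: 66.5
```

Request:
{"api": "servo_tool", "payload": {
  "commands": [
    [0, 0, 0, 0, 0.292],
    [0, 0, 0, 0, 0.292],
    [0, 0, 0, 0, 0.288]
  ]
}}

```text
t: 11.33
tool_pos: [0.5697, 0.1805, 0.0362]
tcp_rot: [[-0.961, 0.277, 0.0], [0.277, 0.961, 0.0], [-0.0, 0.0, -1.0]]
ft_force: [-0.2, 0.1, -4.5]
finger_gap: 0.723
gripper_force: 66.5
```

Request:
{"api": "servo_tool", "payload": {
  "commands": [
    [0, 0, 0, 0, 0.285],
    [0, 0, 0, 0, 0.285]
  ]
}}

```text
t: 11.5
tool_pos: [0.5695, 0.1805, 0.036]
tcp_rot: [[-0.961, 0.277, -0.0], [0.277, 0.961, -0.0], [0.0, -0.0, -1.0]]
ft_force: [-0.0, 0.3, -4.0]
finger_gap: 0.721
gripper_force: 64.1
```

Request:
{"api": "servo_tool", "payload": {
  "commands": [
    [0, 0, 0, 0, 0.282],
    [0, 0, 0, 0, 0.28]
  ]
}}

```text
t: 11.67
tool_pos: [0.5696, 0.1805, 0.036]
tcp_rot: [[-0.961, 0.277, 0.0], [0.277, 0.961, -0.0], [-0.0, -0.0, -1.0]]
ft_force: [-0.7, 0.4, -4.5]
finger_gap: 0.72
gripper_force: 36.3
```

Request:
{"api": "servo_tool", "payload": {
  "commands": [
    [0, 0, 0, 0, 0.277],
    [0, 0, 0, 0, 0.277]
  ]
}}

```text
t: 11.83
tool_pos: [0.5695, 0.1805, 0.036]
tcp_rot: [[-0.961, 0.277, -0.0], [0.277, 0.961, -0.0], [0.0, -0.0, -1.0]]
ft_force: [-0.4, -0.3, -5.3]
finger_gap: 0.722
gripper_force: 21.2
```

Request:
{"api": "servo_tool", "payload": {
  "commands": [
    [0, 0, -0.005, 0, 0.2765],
    [-0.002, 0, -0.005, 0, 0.2765],
    [-0.003, 0, -0.005, 0, 0.2765],
    [-0.003, 0, -0.005, 0, 0.2765],
    [-0.003, 0, -0.005, 0, 0.2765],
    [0, 0, 0, 0, 0.2765],
    [0, 0, 0, 0, 0.2765]
  ]
}}

```text
t: 12.42
tool_pos: [0.581, 0.1775, 0.0616]
tcp_rot: [[-0.961, 0.277, 0.001], [0.277, 0.961, 0.0], [-0.001, 0.001, -1.0]]
ft_force: [0.3, -0.2, -4.0]
finger_gap: 0.722
gripper_force: 13.5
```

```bash
python3 -c "
from box import *; chk('s4')"
```

```text
[0.5808 0.1775 0.0614] [ 0.2  0.7 -1.4] [ 0.05 -0.21  0.06] 12.47
  .  .  .  4  9  5  1  .  .  .  .  .  .  .  .  .  7 17  6  .  .  .
  .  .  . 14  9  8  2  .  .  .  .  .  .  .  .  .  7 21  4  .  .  .
  .  .  1 18  6  1  4  .  .  .  .  .  .  .  .  . 12 20  5  .  .  .
  .  .  . 14  2  .  2  .  .  .  .  .  .  .  .  . 12 19  3  .  .  .
  .  .  . 12  3  .  .  .  .  .  .  .  .  .  .  1 14 19  2  .  .  .
  .  .  .  9  2  .  .  .  .  .  .  .  .  .  .  . 15 25  .  .  .  .
  .  .  .  5  6  3  .  .  .  .  .  .  .  .  .  2 19 14  1  .  .  .
  .  .  .  3  3  .  .  .  .  .  .  .  .  .  .  .  9 10  .  .  .  .
  .  .  . 12 22  4  .  .  .  .  .  .  .  .  .  .  .  .  .  .  .  .
  .  1  1 26  6  8  3  5  1  .  .  .  .  .  .  .  .  .  .  .  .  .
  .  8 23 21  7  5  5  9 20 22  6  .  .  .  .  .  .  .  .  .  .  .
  .  .  6  8  6  3  5  6  6 10 21 25 18  1  .  .  .  .  .  .  .  .
  .  .  5  4  4  4  8  4  5  5  6  5 10 24 15  .  .  .  .  .  .  .
  .  .  .  3  .  4  5  7  7  7  8  5  6  6  6  .  .  .  .  .  .  .
  .  .  .  .  .  .  .  3  3  6  6  6  7  8  .  .  .  .  .  .  .  .
  .  .  .  .  .  .  .  .  .  2  4  6  8  .  .  .  .  .  .  .  .  .
  .  .  .  .  .  .  .  .  .  .  .  .  .  1  .  .  .  1  .  .  .  .
```

Request:
{"api": "servo_tool", "payload": {
  "commands": [
    [-0.0069, 0, -0.0087, 0, 0.2758],
    [-0.0078, 0, -0.0079, 0, 0.2758],
    [-0.0085, 0, -0.007, 0, 0.2758],
    [-0.0092, 0, -0.006, 0, 0.2758],
    [-0.0098, 0, -0.0051, 0, 0.2758],
    [-0.0103, 0, -0.0041, 0, 0.2758],
    [0, 0, 0, 0, 0.2758],
    [0, 0, 0, 0, 0.2758]
  ]
}}

```text
t: 13.13
tool_pos: [0.6305, 0.1628, 0.0994]
tcp_rot: [[-0.961, 0.277, -0.0], [0.277, 0.961, 0.0], [0.001, -0.0, -1.0]]
ft_force: [-1.0, -0.1, -4.4]
finger_gap: 0.723
gripper_force: 9.2
```

```bash
python3 -c "
from box import *; chk('s5')"
```

```text
[0.6296 0.1628 0.099 ] [ 0.7  0.2 -5.5] [ 0.01  0.13 -0.03] 13.18
  .  .  . 11  5  .  .  .  .  .  .  8 19  2  .  .  .  .  .  .  .  .
  .  .  . 11 10  .  .  .  .  .  .  9 19  2  .  .  .  .  .  .  .  .
  .  .  .  6  4  2  .  .  .  .  . 11 20  3  .  .  .  .  .  .  .  .
  .  .  .  5  9  1  .  .  .  .  . 16 18  2  .  .  .  .  .  .  .  .
  .  .  .  4 18  2  1  .  .  .  . 15 21  1  .  .  .  .  .  .  .  .
  .  9 15 31 20  5  3  .  .  .  2 18 22  .  .  .  .  .  .  .  .  .
  .  6 13 16  8  4  2  .  .  .  2 17 12  .  .  .  .  .  .  .  .  .
  . 11 13  8  6  5  6  5  .  .  1  9 10  .  .  .  .  .  .  .  .  .
  .  1  5  7  4  3  4 12  4  .  .  .  .  .  .  .  .  .  .  .  .  .
  .  .  .  4  5  5  7  6  8  6  .  .  .  .  .  .  .  .  .  .  .  .
  .  .  .  .  5  9  5  4  7 14  1  .  .  .  .  .  .  .  .  .  .  .
  .  .  .  .  1  4  7  7  7  5 13  1  .  .  .  .  .  .  .  .  .  .
  .  .  .  .  .  1  6  7  5  7  8  8  .  .  .  .  .  .  .  .  .  .
  .  .  .  .  .  .  2  7  7  6  5  7  2  .  .  .  .  .  .  .  .  .
  .  .  .  .  .  .  .  3  6  6  4  .  .  .  .  .  .  .  .  .  .  .
  .  .  .  .  .  .  .  3  4  4  1  .  .  .  .  .  .  .  .  .  .  .
  .  .  .  .  .  .  .  .  1  .  .  .  .  .  .  .  .  .  .  .  .  .
```

Request:
{"api": "servo_tool", "payload": {
  "commands": [
    [0, 0, 0, 0, 0.29],
    [0.015, 0, -0.005, 0, 0.29],
    [0.02, 0, -0.005, 0, 0.29],
    [0.02, 0, -0.005, 0, 0.29],
    [0.02, 0, -0.003, 0, 0.29],
    [0.02, 0, 0, 0, 0.29],
    [0, 0, 0, 0, 0.28],
    [0, 0, 0, 0, 0.275],
    [0, 0, 0, 0, 0.2745],
    [0, 0, 0, 0, 0.2745]
  ]
}}

```text
t: 14.02
tool_pos: [0.5405, 0.1894, 0.1183]
tcp_rot: [[-0.961, 0.277, 0.002], [0.277, 0.961, 0.0], [-0.002, 0.001, -1.0]]
ft_force: [-0.4, 0.1, -1.5]
finger_gap: 0.72
gripper_force: 1.5
```

```bash
python3 -c "
from box import *; chk('s6')"
```

```text
[0.5405 0.1893 0.1183] [ 0.   0.5 -2.4] [0.01 0.02 0.04] 14.07
  .  .  .  6  1  .  .  .  .  .  .  .  .  .  .  .  .  .  .  .  3  .
  .  .  .  6  .  3  .  .  .  .  .  .  .  .  .  .  .  .  .  .  5  .
  .  .  .  2  4  2  .  .  .  .  .  .  .  .  .  .  .  .  .  .  7  .
  .  .  .  5 14  8  .  .  .  .  .  .  .  .  .  .  .  .  .  . 10  .
  .  . 18 17 22  7  .  .  .  .  .  .  .  .  .  .  .  .  .  . 10  .
  . 10 22 21 12  5  .  .  .  .  .  .  .  .  .  .  .  .  .  . 15  .
  . 16  8  6  4  4  1  .  .  .  .  .  .  .  .  .  .  .  .  2 15  .
  .  2  7  8  5  7  6  .  .  .  .  .  .  .  .  .  .  .  .  .  6  .
  .  .  4  7  6  8  7  2  .  .  .  .  .  .  .  .  .  .  .  .  .  .
  .  .  1  8  6  6  9  8  .  .  .  .  .  .  .  .  .  .  .  .  .  .
  .  .  .  4  3  6  4  5  1  .  .  .  .  .  .  .  .  .  .  .  .  .
  .  .  .  1  6  7  7 10  3  .  .  .  .  .  .  .  .  .  .  .  .  .
  .  .  .  .  6  6  5  5  6  1  .  .  .  .  .  .  .  .  .  .  .  .
  .  .  .  .  2  7  8  8  7  2  .  .  .  .  .  .  .  .  .  .  .  .
  .  .  .  .  .  6  7  6  5  5  .  .  .  .  .  .  .  .  .  .  .  .
  .  .  .  .  .  6  7  7  3  2  .  .  .  .  .  .  .  .  .  .  .  .
  .  .  .  .  .  .  1  .  .  .  .  .  .  .  .  .  .  .  .  .  .  .
```

Request:
{"api": "servo_tool", "payload": {
  "commands": [
    [0, 0, 0, 0, 0.2752],
    [-0.005, 0, -0.001, 0, 0.2752],
    [-0.005, 0, -0.001, 0, 0.2752],
    [-0.005, 0, -0.001, 0, 0.2752],
    [-0.005, 0, 0, 0, 0.2752],
    [-0.005, 0, 0, 0, 0.2752],
    [-0.003, 0, 0, 0, 0.2752],
    [0, 0, 0, 0, 0.2752]
  ]
}}

```text
t: 14.73
tool_pos: [0.5672, 0.1812, 0.1207]
tcp_rot: [[-0.961, 0.278, 0.001], [0.278, 0.961, -0.0], [-0.001, 0.0, -1.0]]
ft_force: [0.5, -0.8, -1.1]
finger_gap: 0.726
gripper_force: 2.7
```

```bash
python3 -c "
from box import *; chk('s7')"
```

```text
[0.5668 0.1813 0.1208] [ 0.1  0.5 -1.7] [ 0.13 -0.1  -0.04] 14.78
  .  .  .  5  4  3  .  .  .  .  .  .  .  .  .  .  .  3 20 13  .  .
  .  .  .  5  5  .  .  .  .  .  .  .  .  .  .  .  .  3 13 14  .  .
  .  .  .  3 12  5  .  .  .  .  .  .  .  .  .  .  .  3 20 12  .  .
  .  . 11  1 10  6  .  .  .  .  .  .  .  .  .  .  .  3 18 15  .  .
  .  2 16 22 32  9  .  .  .  .  .  .  .  .  .  .  .  5 21  9  .  .
  . 25 18  8  7  3  .  .  .  .  .  .  .  .  .  .  . 11 14 11  .  .
  . 11  6  7  4  3  .  .  .  .  .  .  .  .  .  .  . 10 19  9  .  .
  .  7 11  7  6  7  1  .  .  .  .  .  .  .  .  .  .  5 12  3  .  .
  .  3  6  7  6  6  2  .  .  .  .  .  .  .  .  .  .  .  .  .  .  .
  .  . 10  8  4  8  3  .  .  .  .  .  .  .  .  .  .  .  .  .  .  .
  .  .  8  6  9  8  4  .  .  .  .  .  .  .  .  .  .  .  .  .  .  .
  .  . 12  5  5  6  5  .  .  .  .  .  .  .  .  .  .  .  .  .  .  .
  .  .  6  5  8  7  3  .  .  .  .  .  .  .  .  .  .  .  .  .  .  .
  .  .  8  5  6  6  7  1  .  .  .  .  .  .  .  .  .  .  .  .  .  .
  .  .  6  6  5  8  6  1  .  .  .  .  .  .  .  .  .  .  .  .  .  .
  .  .  4  8  7  5  5  3  .  .  1  .  .  .  .  .  .  .  .  .  .  .
  .  .  1  2  2  2  2  .  .  .  .  .  .  .  .  .  .  .  .  .  .  .
```

Request:
{"api": "servo_tool", "payload": {
  "commands": [
    [-0.004, 0, 0, 0, 0.2752],
    [-0.003, 0, 0, 0, 0.274],
    [0, 0, 0, 0, 0.272],
    [0, 0, 0, 0, 0.26],
    [0, 0, 0, 0, 0],
    [0, 0, 0, 0, 0],
    [0, 0, 0, 0, 0],
    [0, 0, -0.04, 0, 0],
    [0, 0, -0.04, 0, 0],
    [0, 0, -0.04, 0, 0]
  ]
}}

```text
t: 15.62
tool_pos: [0.5719, 0.1793, 0.2415]
tcp_rot: [[-0.961, 0.277, -0.002], [0.277, 0.961, -0.001], [0.002, -0.001, -1.0]]
ft_force: [1.5, 1.2, -0.4]
finger_gap: 1.0
gripper_force: 0.0
```

```bash
python3 - <<'E'
from box import *
chk('s8',[.5735,.179,.1208])
p,W=save('top','t8.png'); Z=W[...,2]
m=(abs(W[...,0]-.56)<.06)&(abs(W[...,1]-.18)<.06)&(Z>.1)&(Z<.126); P=W[m]; print(len(P)); (c,s,a)=cv2.minAreaRect((P[:,:2]*1000).astype(np.float32)); print(c,s,a,P.mean(0),np.median(P[:,2]))
S=np.load('pics/s8.npy'); m=(abs(S[...,0]-.56)<.06)&(abs(S[...,1]-.18)<.06)&(S[...,2]>.115)&(S[...,2]<.123); P=S[m]; (c,s,a)=cv2.minAreaRect((P[:,:2]*1000).astype(np.float32)); print('side',len(P),c,s,a,P.mean(0))
a=cv2.imread('pics/s8.png')[110:250,200:350];b=cv2.imread('pics/t8.png')[130:270,180:330]
cv2.imwrite('pics/e.png',cv2.resize(np.hstack([a,b]),None,fx=2.6,fy=2.6,interpolation=cv2.INTER_CUBIC))
E
```

```text
[0.5735 0.179  0.1208] [2.9 0.7 5.2] [ 0.07 -0.2   0.05] 15.67
  .  .  .  .  .  .  .  .  .  .  .  .  .  .  .  .  . 11 17  2  .  .
  .  .  .  .  .  .  .  .  .  .  .  .  .  .  .  .  . 16 19  .  .  .
  .  .  .  .  .  .  .  .  .  .  .  .  .  .  .  .  3 14 19  .  .  .
  .  .  .  5  4  .  .  .  .  .  .  .  .  .  .  .  1 16 19  .  .  .
  .  .  4 19 10  6  2  .  .  .  .  .  .  .  .  .  . 18 14  .  .  .
  .  . 24 20 14 24 25  .  .  .  .  .  .  .  .  .  5 19 18  .  .  .
  .  . 16  6  8  8  3  .  .  .  .  .  .  .  .  .  5 18 12  .  .  .
  .  . 11  8  7  8  6  .  .  .  .  .  .  .  .  .  2 10  7  .  .  .
  .  . 11  7  2  8  4  .  .  .  .  .  .  .  .  .  .  .  .  .  .  .
  .  . 15  7 10  5  5  .  .  .  .  .  .  .  .  .  .  .  .  .  .  .
  .  . 15  6  3  8  5  .  .  .  .  .  .  .  .  .  .  .  .  .  .  .
  .  .  7  8  5  7  3  .  .  .  .  .  .  .  .  .  .  .  .  .  .  .
  .  . 19  7  8  7  6  .  .  .  .  .  .  .  .  .  .  .  .  .  .  .
  .  .  7  9  5  7  4  .  .  .  .  .  .  .  .  .  .  .  .  .  .  .
  .  . 13  5  6  4  5  .  .  .  .  .  .  .  .  .  .  .  .  .  .  .
  .  . 17  8  6  8  4  .  .  .  .  .  .  .  .  .  .  .  .  .  .  .
  .  .  1  .  .  2  .  .  .  .  .  .  .  .  .  .  .  .  .  .  .  .
5
(574.55029296875, 153.40806579589844) (20.765926361083984, 5.072776794433594) 10.557950019836426 [0.57153328 0.15192961 0.1145075 ] 0.11250958421341019
side 110 (570.17041015625, 178.71804809570312) (66.29741668701172, 43.15475845336914) 72.74659729003906 [0.56811248 0.17511918 0.11874903]
```

View pics/e.png

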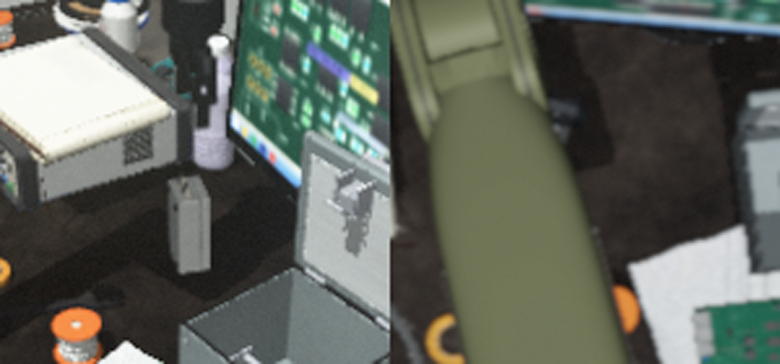

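Request:
{"api": "servo_tool", "payload": {
  "commands": [
    [0.004, 0, 0, 0, 0],
    [0, 0, 0.004, -6.92, 0],
    [0, 0, 0.004, -6.92, 0],
    [0, 0, 0.004, -6.92, 0],
    [0, 0, 0.004, -6.92, 0],
    [0, 0, 0.004, -6.92, 0],
    [0, 0, 0.004, -6.92, 0],
    [0, 0, 0.004, -6.92, 0],
    [0, 0, 0.004, -6.92, 0],
    [0, 0, 0.004, -6.92, 0]
  ]
}}

```text
t: 16.55
tool_pos: [0.5674, 0.1803, 0.2025]
tcp_rot: [[-0.688, -0.726, -0.004], [-0.726, 0.688, -0.001], [0.003, 0.002, -1.0]]
ft_force: [-0.1, 0.1, 0.3]
finger_gap: 0.997
gripper_force: 0.0
```

Request:
{"api": "servo_tool", "payload": {
  "commands": [
    [0, 0, 0.004, -6.92, 0],
    [0, 0, 0.004, -6.92, 0],
    [0, 0, 0.004, -6.92, 0],
    [0, 0, 0.004, -6.92, 0],
    [0, 0, 0, 0, 0]
  ]
}}

```text
t: 16.97
tool_pos: [0.5669, 0.1802, 0.1861]
tcp_rot: [[-0.276, -0.961, -0.005], [-0.961, 0.276, -0.002], [0.003, 0.004, -1.0]]
ft_force: [0.0, 0.1, 0.3]
finger_gap: 1.003
gripper_force: 0.0
```

Aligned. Descend and grip.

Request:
{"api": "servo_tool", "payload": {
  "commands": [
    [0, 0, 0.018, 0, 0],
    [0, 0, 0.018, 0, 0],
    [0, 0, 0.018, 0, 0],
    [0, 0, 0.018, 0, 0],
    [0, 0, 0.009, 0, 0],
    [0, 0, 0, 0, 0.3],
    [0, 0, 0, 0, 0.6],
    [0, 0, 0, 0, 1],
    [0, 0, 0, 0, 1],
    [0, 0, 0, 0, 1]
  ]
}}

```text
t: 17.8
tool_pos: [0.5705, 0.181, 0.1093]
tcp_rot: [[-0.278, -0.961, 0.003], [-0.961, 0.278, 0.001], [-0.002, -0.003, -1.0]]
ft_force: [0.6, -0.8, 2.6]
finger_gap: 0.493
gripper_force: 62.5
```

```bash
python3 - <<'E'
from h import *
p,W=save('top','t9.png'); p2,S=save('side','s9.png')
ex=np.array([.9885,.151,0]);ey=np.array([-.151,.9885,0]);h=np.array([.585,-.1464,0])
for n,W in(('top',W),('side',S)):
    q=(W-h).reshape(-1,3);x=q@ex;y=q@ey;z=q[:,2]
    m=(x>-.2)&(x<.03)&(abs(y)<.12)&(z>.146)&(z<.158)
    print(n,m.sum(),'x',np.percentile(x[m],[1,5,95,99]).round(3),'y',np.percentile(y[m],[1,5,50,95,99]).round(3))
    for k in(-.06,-.03,0,.03,.06): 
        mm=m&(abs(x+.08)<.05)&(abs(y)>.07); 
    print('side walls',np.median(y[mm&(y>0)]),np.median(y[mm&(y<0)]),mm.sum()); f=m&(x<-.15)&(abs(y)<.07); print('front',np.median(x[f]),f.sum())
    m=(x>-.16)&(x<-.01)&(abs(y)<.08)&(z>.038)&(z<.06); print('flare',m.sum(),np.percentile(x[m],[2,50,98]).round(3),np.percentile(y[m],[2,50,98]).round(3))
    m=(x>-.16)&(x<-.01)&(abs(y)<.08)&(z>.005)&(z<.06)
    H,_,_=np.histogram2d(x[m],y[m],bins=[np.arange(-.165,.0,.01),np.arange(-.085,.09,.01)],weights=z[m]);C,_,_=np.histogram2d(x[m],y[m],bins=[np.arange(-.165,.0,.01),np.arange(-.085,.09,.01)])
    if n=='top': print(np.round(np.nan_to_num(H/np.maximum(C,1))*1000).astype(int)[::-1,::-1])
cv2.imwrite('pics/f.png',cv2.resize(cv2.imread('pics/t9.png')[160:260,300:410],None,fx=5,fy=5,interpolation=cv2.INTER_CUBIC))
E
```

```text
top 444 x [-0.17  -0.169 -0.003 -0.001] y [-0.09  -0.088  0.007  0.089  0.09 ]
side walls 0.08675763315445019 -0.08663190055865191 145
front -0.1670800300213252 102
flare 107 [-0.133 -0.082 -0.045] [-0.036  0.003  0.035]
[[ 0 14 14 11 10 13 13 14 14 14 10 10  0  0 11 10 18]
 [ 0 10 14 12 14 11 11 12 13 12 13 12 11 13 14 13 13]
 [ 0 11 13 11 13 12 14 13 12 11 12 13 13 13 13 12 13]
 [ 0 12 11 13 11 14 16 23 13 15 17 14 11 13 13 13 12]
 [ 0 14 12 13 14 16 20 33 39 34 24 14 13 13 14 14 11]
 [ 0 14 14 12 11 23 13 15 14 13 14 15 11 14 13 13 15]
 [ 0 13 14 14 14 35 14 12 14 14 16 33 30 12 12 14 13]
 [ 0 12 13 11 15 33 14 14 14 14 16 34 16 13 12 14 14]
 [ 0 14 13 13 14 32 15 15 17 15 12 34 31 13 13 12 14]
 [ 0 13 13 13 21 36 15 14 15 15 16 33 14 13 12 12 11]
 [ 0 13 15 13 12 34 16 15 14 15 13 34 30 13 14 12 16]
 [ 0 12 12 13 13 18 15 15 16 14 15 14 14 12 13 11 13]
 [ 0 15 12 11 13 16 22 41 36 38 27 13 14 13 13 13 13]
 [ 0 12 12 13 13 14 13 14 12 11 12 12 13 12 13 11 12]
 [ 0 14 13 12 13 13 14 14 12 11 14 13 12 13 12 14 13]
 [ 0 14 13 12 15 12 15 13 12 13 13 12 13  9 12 12 13]]
side 688 x [-0.172 -0.171 -0.001  0.002] y [-0.092 -0.09  -0.013  0.086  0.09 ]
side walls 0.08532523739167897 -0.08870529606316249 185
front -0.16931902162461876 135
flare 42 [-0.082 -0.051 -0.011] [-0.007  0.014  0.035]
```

View pics/f.png

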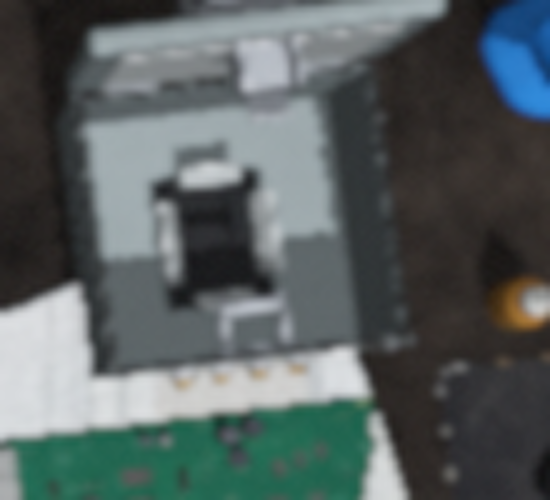

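Request:
{"api": "servo_tool", "payload": {
  "commands": [
    [0, 0, -0.015, 0, 1],
    [0, 0, -0.02, 6.52, 1],
    [0, 0, -0.02, 6.52, 1],
    [0, 0, -0.02, 6.52, 1],
    [0, 0, -0.02, 6.52, 1],
    [0, 0, -0.02, 6.52, 1],
    [0, 0, -0.02, 6.52, 1],
    [0, 0, -0.02, 6.52, 1],
    [0, 0, -0.02, 6.52, 1],
    [0, 0, -0.015, 6.52, 1]
  ]
}}

```text
t: 18.73
tool_pos: [0.5684, 0.1805, 0.2986]
tcp_rot: [[-0.966, -0.257, -0.001], [-0.257, 0.966, -0.0], [0.001, 0.0, -1.0]]
ft_force: [0.4, 0.3, -4.1]
finger_gap: 0.494
gripper_force: 62.4
```

Request:
{"api": "servo_tool", "payload": {
  "commands": [
    [0, 0, 0, 6.52, 1],
    [0.0122, -0.0326, 0, 0, 1],
    [0.0122, -0.0326, 0, 0, 1],
    [0.0122, -0.0326, 0, 0, 1],
    [0.0122, -0.0326, 0, 0, 1],
    [0.0122, -0.0326, 0, 0, 1],
    [0.0122, -0.0326, 0, 0, 1],
    [0.0122, -0.0326, 0, 0, 1],
    [0.0122, -0.0326, 0, 0, 1],
    [0.0122, -0.0326, 0, 0, 1]
  ]
}}

```text
t: 19.57
tool_pos: [0.5032, -0.1272, 0.2969]
tcp_rot: [[-0.989, -0.151, -0.003], [-0.151, 0.989, 0.001], [0.002, 0.001, -1.0]]
ft_force: [1.0, -0.3, -4.2]
finger_gap: 0.492
gripper_force: 63.0
```

Request:
{"api": "servo_tool", "payload": {
  "commands": [
    [0, 0, 0, 0, 1],
    [0, 0, 0, 0, 1]
  ]
}}

```text
t: 19.73
tool_pos: [0.5034, -0.1274, 0.2969]
tcp_rot: [[-0.989, -0.147, -0.002], [-0.147, 0.989, 0.001], [0.002, 0.001, -1.0]]
ft_force: [0.5, 0.1, -4.3]
finger_gap: 0.494
gripper_force: 63.6
```

Request:
{"api": "servo_tool", "payload": {
  "commands": [
    [0.0046, -0.0155, 0, 0, 1],
    [0.0046, -0.0155, 0, 0, 1],
    [0, 0, 0, 0, 1],
    [0, 0, 0, 0, 1]
  ]
}}

```text
t: 20.07
tool_pos: [0.5002, -0.1571, 0.2972]
tcp_rot: [[-0.989, -0.151, -0.001], [-0.151, 0.989, 0.002], [0.001, 0.002, -1.0]]
ft_force: [0.9, 0.9, -3.9]
finger_gap: 0.494
gripper_force: 63.9
```

```bash
python3 - <<'E'
from h import *
p,S=save('side','s10.png'); s=robot.sense(); print(s['tool_pos'],s['ft_force'],s['moment'])
ex=np.array([.9885,.151,0]);ey=np.array([-.151,.9885,0]);h=np.array([.585,-.1464,0])
print('tcp',(s['tool_pos']-h)@ex,(s['tool_pos']-h)@ey)
q=(S-h).reshape(-1,3);x=q@ex;y=q@ey;z=q[:,2]
m=(x>-.15)&(x<-.03)&(abs(y)<.05)&(z>.17)&(z<.26)
for a in np.arange(.175,.26,.01):
    k=m&(abs(z-a)<.006)
    if k.sum()>5: print(round(a,3),k.sum(),np.percentile(x[k],[2,98]).round(3),np.percentile(y[k],[2,98]).round(3))
k=m&(z<.3); print('zmin',np.percentile(z[k],1))
cv2.imwrite('pics/g.png',cv2.resize(cv2.imread('pics/s10.png')[110:310,220:420],None,fx=3,fy=3))
E
```

```text
[ 0.50024835 -0.15678472  0.29729181] [-0.41093548  0.00762595 -3.94810678] [ 0.03391361  0.00363631 -0.01333534]
tcp -0.08534510198123822 0.002532206122433332
0.195 78 [-0.118 -0.059] [-0.022  0.022]
0.205 86 [-0.118 -0.06 ] [-0.022  0.019]
0.215 95 [-0.119 -0.058] [-0.021  0.018]
0.225 95 [-0.119 -0.059] [-0.022  0.019]
0.235 95 [-0.119 -0.06 ] [-0.021  0.021]
0.245 101 [-0.119 -0.059] [-0.022  0.021]
0.255 90 [-0.118 -0.059] [-0.022  0.021]
zmin 0.19134070168588824
```

View pics/g.png

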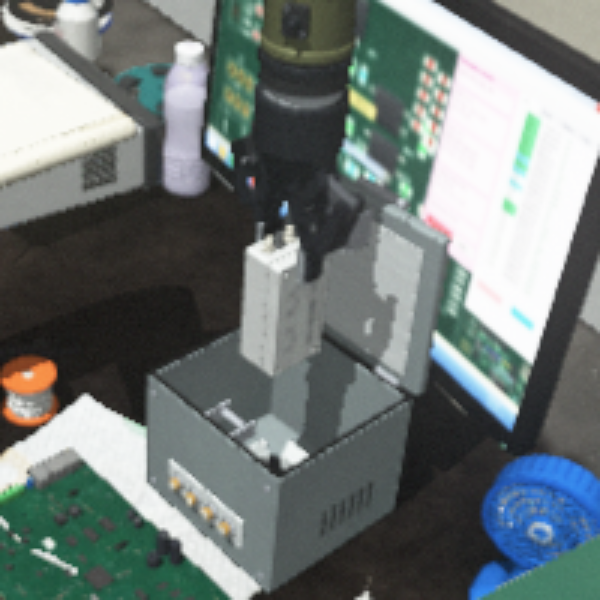

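Request:
{"api": "servo_tool", "payload": {
  "commands": [
    [0, -0.0005, 0.02, 0, 1],
    [0, 0, 0.0225, 0, 1],
    [0, 0, 0.0225, 0, 1],
    [0, 0, 0.0225, 0, 1],
    [0, 0, 0.0225, 0, 1],
    [0, 0, 0.015, 0, 1],
    [0, 0, 0.01, 0, 1],
    [0, 0, 0, 0, 1]
  ]
}}

```text
t: 20.78
tool_pos: [0.499, -0.1568, 0.1605]
tcp_rot: [[-0.988, -0.152, -0.005], [-0.153, 0.988, 0.002], [0.004, 0.003, -1.0]]
ft_force: [0.2, -0.2, -3.9]
finger_gap: 0.494
gripper_force: 63.7
```

Request:
{"api": "servo_tool", "payload": {
  "commands": [
    [0, 0, 0.007, 0, 1],
    [0, 0, 0.007, 0, 1],
    [0, 0, 0.007, 0, 1],
    [0, 0, 0, 0, 1]
  ]
}}

```text
t: 21.12
tool_pos: [0.5, -0.1582, 0.1409]
tcp_rot: [[-0.989, -0.151, -0.001], [-0.151, 0.989, 0.001], [0.001, 0.001, -1.0]]
ft_force: [-1.1, 1.0, -4.1]
finger_gap: 0.491
gripper_force: 63.7
```

Request:
{"api": "servo_tool", "payload": {
  "commands": [
    [0, 0, 0.005, 0, 1],
    [0, 0, 0.005, 0, 1],
    [0, 0, 0.004, 0, 1],
    [0, 0, 0.002, 0, 1],
    [0, 0, 0, 0, 1]
  ]
}}

```text
t: 21.53
tool_pos: [0.5003, -0.1584, 0.1252]
tcp_rot: [[-0.989, -0.151, -0.001], [-0.151, 0.989, 0.0], [0.001, 0.0, -1.0]]
ft_force: [-0.1, 0.5, -4.9]
finger_gap: 0.491
gripper_force: 63.9
```

Request:
{"api": "servo_tool", "payload": {
  "commands": [
    [0, 0, 0.0015, 0, 1],
    [0, 0, 0.001, 0, 1],
    [0, 0, 0, 0, 1]
  ]
}}

```text
t: 21.78
tool_pos: [0.5006, -0.1586, 0.1234]
tcp_rot: [[-0.989, -0.151, 0.0], [-0.151, 0.989, -0.0], [-0.0, -0.0, -1.0]]
ft_force: [0.2, 0.3, -4.4]
finger_gap: 0.49
gripper_force: 63.8
```

Request:
{"api": "servo_tool", "payload": {
  "commands": [
    [0, 0, 0.0015, 0, 1],
    [0, 0, 0.001, 0, 1],
    [0, 0, 0.001, 0, 1],
    [0, 0, 0, 0, 1]
  ]
}}

```text
t: 22.12
tool_pos: [0.5008, -0.1587, 0.1232]
tcp_rot: [[-0.989, -0.151, 0.002], [-0.151, 0.989, -0.001], [-0.002, -0.001, -1.0]]
ft_force: [-7.5, 1.3, 18.3]
finger_gap: 0.494
gripper_force: 66.6
```

Request:
{"api": "servo_tool", "payload": {
  "commands": [
    [0, 0, -0.002, 0, 1],
    [0, 0, 0, 0, 0.5],
    [0, 0, 0, 0, 0.3],
    [0, 0, 0, 0, 0],
    [0, 0, 0, 0, 0],
    [0, 0, -0.02, 0, 0],
    [0, 0, -0.03, 0, 0],
    [0, 0, -0.035, 0, 0],
    [0, 0, -0.035, 0, 0],
    [0, 0, -0.035, 0, 0]
  ]
}}

```text
t: 22.95
tool_pos: [0.5005, -0.1584, 0.2781]
tcp_rot: [[-0.989, -0.151, -0.0], [-0.151, 0.989, 0.0], [0.0, 0.0, -1.0]]
ft_force: [0.9, -0.5, 0.0]
finger_gap: 1.001
gripper_force: 0.0
```

```bash
python3 - <<'E'
from h import *
p,S=save('side','s11.png'); s=robot.sense(); print(s['tool_pos'],s['ft_force'])
ex=np.array([.9885,.151,0]);ey=np.array([-.151,.9885,0]);h=np.array([.585,-.1464,0])
q=(S-h).reshape(-1,3);x=q@ex;y=q@ey;z=q[:,2]
for a in(.1,.115,.125,.13,.135,.145):
    k=(x>-.125)&(x<-.03)&(abs(y)<.04)&(abs(z-a)<.005)
    if k.sum(): print(a,k.sum(),np.percentile(x[k],[2,98]).round(3),np.percentile(y[k],[2,98]).round(3))
k=(x>-.125)&(x<-.05)&(abs(y)<.025)&(abs(z-.13)<.02);print('top z',np.median(z[k]))
for y0 in(-.08,.08):
  m=(abs(y-y0)<.015)&(abs(x)<.06)&(z>.19)&(z<.35); print([ (round(np.median(x[m&(abs(z-k)<.015)]),3)) for k in(.2,.25,.3)], z[m].max())
E
```

```text
[ 0.50386222 -0.1594935   0.28551466] [ 3.06933526 -1.19142476  4.7150146 ]
0.1 63 [-0.118 -0.058] [-0.024  0.002]
0.115 58 [-0.118 -0.058] [-0.024  0.011]
0.125 68 [-0.118 -0.059] [-0.023  0.018]
0.13 197 [-0.118 -0.058] [-0.022  0.02 ]
0.135 198 [-0.116 -0.058] [-0.022  0.02 ]
0.145 31 [-0.108 -0.066] [0.001 0.009]
top z 0.13190126725820897
[np.float64(-0.001), np.float64(-0.001), np.float64(-0.002)] 0.3292232325991167
[np.float64(-0.001), np.float64(-0.002), np.float64(nan)] 0.2493145976640141
  return _methods._mean(a, axis=axis, dtype=dtype,
  ret = ret.dtype.type(ret / rcount)
```

Request:
{"api": "servo_tool", "payload": {
  "commands": [
    [0, 0, -0.035, 0, 1],
    [0, 0, -0.035, 0, 1],
    [-0.01, 0.005, -0.015, 0, 1],
    [-0.022, 0.013, 0, 0, 1],
    [-0.022, 0.013, 0, 0, 1],
    [-0.022, 0.013, 0, 0, 1],
    [-0.022, 0.013, 0, 0, 1],
    [-0.022, 0.013, 0, 0, 1],
    [0, 0, 0, 0, 1],
    [0, 0, 0, 0, 1]
  ]
}}

```text
t: 23.83
tool_pos: [0.6096, -0.0703, 0.3604]
tcp_rot: [[-0.988, -0.153, -0.001], [-0.153, 0.988, 0.0], [0.001, 0.0, -1.0]]
ft_force: [-0.3, 0.4, -0.2]
finger_gap: 0.001
gripper_force: 0.0
```

```bash
cat > e.py <<'E'
from h import *
s=robot.sense();d=s['tool_pos']-np.array([.585,-.1464,0]);print('enc x',d@[.9885,.151,0],'y',d@[-.151,.9885,0],'z',d[2],s['ft_force'].round(1),s['t'],robot.tip_extent)
E
python3 e.py
```

```text
enc x 0.03580991024867887 y 0.07153101817949085 z 0.360445654110118 [-0.3  0.4 -0.2] 23.8333 0.017
```

Request:
{"api": "servo_tool", "payload": {
  "commands": [
    [0, 0, 0.014, 0, 1],
    [0, 0, 0.014, 0, 1],
    [0, 0, 0.013, 0, 1],
    [0.011, 0, 0, 0, 1],
    [0.013, 0, 0.0005, 0, 1],
    [0.013, 0, 0.0005, 0, 1],
    [0.013, 0, 0.0005, 0, 1],
    [0.0127, 0, 0.0038, 0, 1],
    [0.0127, 0, 0.0038, 0, 1],
    [0.0127, 0, 0.0038, 0, 1]
  ]
}}

```text
t: 24.67
tool_pos: [0.5218, -0.0851, 0.3085]
tcp_rot: [[-0.989, -0.15, 0.004], [-0.15, 0.989, 0.0], [-0.004, -0.001, -1.0]]
ft_force: [3.0, 1.3, -1.7]
finger_gap: -0.002
gripper_force: 1.3
```

```bash
python3 e.py
```

```text
enc x -0.053264831825138276 y 0.07011608523673882 z 0.30852913791554887 [ 3.   1.3 -1.7] 24.6667 0.017
```

Request:
{"api": "servo_tool", "payload": {
  "commands": [
    [0.011, 0, 0.009, 0, 1],
    [0.011, 0, 0.007, 0, 1],
    [0.011, 0, 0.007, 0, 1],
    [0.009, 0, 0.0097, 0, 1],
    [0.009, 0, 0.0097, 0, 1],
    [0.009, 0, 0.0097, 0, 1],
    [0.006, 0, 0.0117, 0, 1],
    [0.006, 0, 0.0117, 0, 1],
    [0.006, 0, 0.0117, 0, 1]
  ]
}}

```text
t: 25.42
tool_pos: [0.4439, -0.097, 0.2209]
tcp_rot: [[-0.989, -0.15, 0.002], [-0.15, 0.989, -0.001], [-0.002, -0.001, -1.0]]
ft_force: [1.6, 0.8, 1.2]
finger_gap: -0.004
gripper_force: 0.7
```

```bash
python3 e.py
```

```text
enc x -0.13200547062680237 y 0.07009214425799531 z 0.22086032556205656 [1.6 0.8 1.2] 25.4167 0.017
```

Request:
{"api": "servo_tool", "payload": {
  "commands": [
    [0.004, 0, 0.008, 0, 1],
    [0.004, 0, 0.008, 0, 1],
    [0.004, 0, 0.008, 0, 1],
    [0.002, 0, 0.006, 0, 1],
    [0, 0, 0, 0, 1]
  ]
}}

```text
t: 25.83
tool_pos: [0.4336, -0.0986, 0.1944]
tcp_rot: [[-0.989, -0.151, 0.01], [-0.151, 0.989, -0.0], [-0.009, -0.002, -1.0]]
ft_force: [1.3, 2.4, 10.1]
finger_gap: -0.0
gripper_force: 5.1
```

Request:
{"api": "servo_tool", "payload": {
  "commands": [
    [0, 0, 0.003, 0, 1],
    [0, 0, 0.003, 0, 1],
    [0, 0, 0, 0, 1]
  ]
}}

```text
t: 26.08
tool_pos: [0.4303, -0.0986, 0.1846]
tcp_rot: [[-0.989, -0.151, 0.0], [-0.151, 0.989, -0.0], [-0.0, -0.0, -1.0]]
ft_force: [-0.8, 0.2, -0.0]
finger_gap: 0.004
gripper_force: 0.0
```

Request:
{"api": "servo_tool", "payload": {
  "commands": [
    [0, 0, 0.002, 0, 1],
    [0, 0, 0.001, 0, 1],
    [0, 0, 0, 0, 1]
  ]
}}

```text
t: 26.33
tool_pos: [0.4299, -0.0985, 0.1829]
tcp_rot: [[-0.989, -0.151, -0.0], [-0.151, 0.989, -0.0], [0.0, -0.0, -1.0]]
ft_force: [-4.4, 0.9, 14.0]
finger_gap: -0.003
gripper_force: 7.2
```

Solid contact at the shut height (0.183 − 0.017 = 0.166). Retreat and check.

Request:
{"api": "servo_tool", "payload": {
  "commands": [
    [0, 0, 0.0005, 0, 1],
    [0, 0, -0.01, 0, 1],
    [0, 0, -0.035, 0, 1],
    [0, 0.035, -0.035, 0, 1],
    [0, 0.035, -0.03, 0, 1],
    [0, 0.035, 0, 0, 1],
    [0, 0.035, 0, 0, 1],
    [0, 0.035, 0, 0, 1],
    [0, 0.03, 0, 0, 1],
    [0, 0, 0, 0, 1]
  ]
}}

```text
t: 27.17
tool_pos: [0.3995, 0.0992, 0.2822]
tcp_rot: [[-0.988, -0.157, -0.002], [-0.157, 0.988, 0.002], [0.002, 0.002, -1.0]]
ft_force: [-0.8, -0.6, 0.0]
finger_gap: 0.002
gripper_force: 0.0
```

```bash
python3 - <<'E'
from h import *
p,W=save('top','t12.png'); p,S=save('side','s12.png')
ex=np.array([.9885,.151,0]);ey=np.array([-.151,.9885,0]);h=np.array([.585,-.1464,0])
for n,A in(('top0',np.load('pics/top0.npy')),('top',W),('side0',np.load('pics/side0.npy')),('side',S)):
    q=(A-h).reshape(-1,3);x=q@ex;y=q@ey;z=q[:,2]
    f=lambda a,b,k,l:round(np.median(z[(x>a)&(x<b)&(abs(y)>k)&(abs(y)<l)&(z>.1)]),4)
    print(n,'front',f(-.165,-.14,.04,.085),'back',f(-.06,-.03,.02,.07),'lip',f(-.168,-.158,0,.022),'paddle',f(-.15,-.125,0,.02))
for n,k in(('top','t12'),('side','s12')):
    for o in["solder_spool","flux_bottle","kapton_tape","esd_brush","fan"]:
        r=robot.spot_in(n,o); print(n,o,[np.round(i['bbox']).tolist() for i in r[:2]])
E
```

```text
top0 front 0.1666 back 0.1665 lip 0.1857 paddle 0.1835
top front 0.1668 back 0.1664 lip 0.1856 paddle 0.1841
side0 front 0.167 back 0.1669 lip 0.1835 paddle 0.184
side front 0.1669 back 0.1671 lip 0.1832 paddle 0.1841
top solder_spool []
top flux_bottle [[404.0, 219.0, 13.0, 12.0]]
top kapton_tape [[205.0, 261.0, 22.0, 19.0]]
top esd_brush []
top fan [[419.0, 167.0, 42.0, 31.0]]
side solder_spool [[229.0, 241.0, 26.0, 21.0], [315.0, 258.0, 89.0, 96.0]]
side flux_bottle [[340.0, 320.0, 15.0, 22.0], [312.0, 258.0, 91.0, 95.0]]
side kapton_tape [[194.0, 214.0, 17.0, 13.0]]
side esd_brush [[226.0, 225.0, 51.0, 18.0]]
side fan [[398.0, 285.0, 50.0, 48.0]]
```

The lid and paddle read the same as at the start, when shut, and the bystanders have not moved. Handing in.

```bash
python3 -c "
from workcell import robot
print(robot.sign_off())"
```

```text
the job is handed in; nothing more can be done
None
```

The larger adapter box stands upright in the cradle and the lid is shut and latched by depth-camera readings; the spool, bottle, brush, tape and fan did not visibly move. I handed the job in at about 28 s, and sign-off returned no verdict.

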